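# Put the top tray of carvings into the bench rack

### The job

Lift the top tray, with the little carved owl standing in it, off the pile of plywood trays and slide it lengthwise into the empty bay of the bench rack, under the rack's top, until it is fully home against the back of the bay and square to it. Keep the owl standing in its tray all the way, and leave the rest of the pile, the tray in the other bay and the other things on the bench where they are.

Things in the scene. Friction and masses are not known exactly. Their poses are not given: they have to be found in the camera images.
- top_tray: Top one of a pile of three like open plywood trays, 170 mm long (its x) by 116 mm wide (its y) by 47 mm high, 0.15 to 0.3 kg. Origin: centre of the underside, z up. Foot 152 x 98 mm, 5 mm high, drops inside the rim of the tray below with 3 mm play all round (trays sit 42 mm apart: lift straight up). Floor 170 x 116 mm from 5 to 11 mm up; walls 6 mm thick up to 47 mm. Both ends alike.
- top_tray_divider (a point): Middle of the top edge of the top tray's divider, 40 mm above the tray's origin, axes as the tray's. The divider is a board 10 mm thick in x, running along y across the whole tray, from the floor (11 mm) to 40 mm up: the balanced place to grip, between two open compartments 74 mm long (x) by 104 mm wide (y).
- owl: Loose carved wooden owl, foot 30 mm across, 54 mm high, about 30 g, standing on the top tray's floor in the compartment on the tray's +x side, 47 to 55 mm from the divider's middle plane, up to 32 mm to either side. Origin at the centre of its underside, z up through its head. It can slide or tip.
- middle_tray: Second tray of the pile, loose, same shape as the top tray, two low wooden blanks fixed in it. Origin at the centre of its underside. To be left where it is.
- bottom_tray: Lowest tray of the pile, loose, on the bench, same shape and filled likewise. Origin at the centre of its underside. To be left where it is.
- rack: Wooden rack fixed on the bench, 127 mm deep (x) by 316 mm wide (y), 100 mm high; origin under its centre, x to its back, z up. Two bays, 140 mm wide, centred at y = +76 and -76 mm, open at the front (-x, x = -63.5 mm), bench as floor; upright boards 12 mm thick beside them; inner face of the back board at x = +51.5 mm.
- rack_edge (a point): Middle of the lower front edge of the rack's top board, 85 mm above the bench (board 15 mm thick, covering both bays from here to the back). Axes as the rack's. Ornaments stand at the back of the board, up to 172 mm above the bench. A tray fully home sticks out 55 mm in front of this edge.
- mat: Flat grey felt mat in the empty bay, 168 (x) by 120 mm, 1 mm thick, look only (no step), centred across that bay and lying along it, x to the back as the rack's. Origin at its centre on the bench. The centre of a tray fully home against the back board is at mat x = +2 mm; sideways it has 12 mm play to each side.
- parked_tray: Fourth tray of the same shape, loose, with wooden blanks fixed in it, parked in the other bay. Origin at the centre of its underside. To be left where it is.
- glue_jar: White plastic jar with black lid, 64 mm across, 90 mm high, origin at the centre of its underside. Bystander.
- wood_bowl: Dark turned wooden bowl, 100 mm across, 45 mm high, origin at the centre of its underside. Bystander.
- sanding_block: Cork sanding block 65 x 110 x 28 mm, origin at the centre of its underside. Bystander.
Mind the look-alikes: they are no part of the job. What is shaped like the top_tray but green or pink is not meant.

How it is judged:
At the end, for the whole second after the job is handed in: Top tray flat on the bench in the empty bay, lengthwise, at most 9 mm short of fully home, within 0.1 rad of the bay's axis; owl upright (0.2 rad) on that tray's floor; both at rest; the other two pile trays, parked tray, jar, bowl and sanding block each moved under 20 mm (x of top_tray in the frame of mat between -0.007 and 0.012 m and y of top_tray in the frame of mat between -0.016 and 0.016 m and z of top_tray in the frame of mat below 0.006 m and angle between the x axis of top_tray and the x axis of mat, either way round below 0.1 rad and angle between top_tray's own z axis and vertical below 0.06 rad and linear speed of each of top_tray, owl below 0.02 m/s and x of owl in the frame of top_tray between -0.08 and 0.08 m and y of owl in the frame of top_tray between -0.055 and 0.055 m and z of owl in the frame of top_tray below 0.02 m and angle between owl's own z axis and vertical below 0.2 rad and distance of each of bottom_tray, middle_tray, parked_tray, glue_jar, wood_bowl, sanding_block from where it was at the start of the episode below 0.02 m); the robot touches nothing.
It fails at once if the owl tips over (angle between owl's own z axis and vertical above 0.6 rad).
It fails at once if the owl leaves its tray (z of owl in the frame of top_tray above 0.06 m or z of owl in the frame of top_tray below -0.01 m).
It also fails if it takes over 61 s, if anything falls off the work surface, if the arm or the gripper's body presses on something with over 40 N, if the wrist force passes 120 N, or if a joint passes its speed limit or range.

### The arm

A 6-joint arm with a two-finger parallel gripper is mounted at the origin on the work surface. World frame = base frame: x ahead of the robot, y to its left, z up, the work surface at z = 0. Lengths are in m, angles in rad, forces in N, time in s.
With the tool pointing down it reaches from about 0.4 to 0.825 m from the base axis. Payload 7 kg.
Tool frame: the origin (TCP) lies at the centre of the arm's flange, where the gripper is bolted on; the fingertips stand 178 mm ahead of it and the grasp point (between the pads) lies arm.tcp_to_grasp ahead of it (arm.tcp_to_grasp is the distance from the TCP to the grasp point, in m); z points along the fingers, y is the direction in which the jaws open and shut (so a half turn about z gives the same grasp; the last joint's range is limited). The gripper opens to 88 mm and grips with 3 to 60 N. Pads are 19 mm wide; open, the fingers measure 130 mm over their backs; the gripper's body (78 mm by 193 mm) begins 47 mm behind the grasp point.
Start: joints at [-0.992, 0.359, 0.012, 0, -1.224, -0.288], TCP at [0.194, -0.647, 0.405] pointing down, gripper open.
Joint ranges: [-3.07, 3.07], [-1.43, 2.12], [-1.02, 1.25], [-3.03, 1.67], [-3.05, -0], [-3.03, 3.03]. Speed limits (rad/s): [2.39, 2.39, 3.01, 3.14, 3.14, 3.14].

### API

Orientations are given as [roll, pitch, yaw] about the fixed x, y, z axes, in that order (R = Rz(yaw) Ry(pitch) Rx(roll)).
In Python, from station import arm gives the robot as it stands.
- The arm moves only by the tool move_arm, never from a script. Its argument "deltas" is a list of rows, each a list of 6 numbers: the shift along the world's x, y, z in mm, then the turn, a rotation vector about the world's x, y, z in degrees. In form: [[tx, ty, tz, ax, ay, az], ...]. A call has exactly 5 rows; each row shifts and turns the commanded pose from where the row before left it; what a row does not reach is not made up. A row lasts 1/12 s, in which the tool goes at most 41.7 mm and 7.16 degrees, less where a joint would pass 70% of its speed; a pose out of reach is approached as far as the arm can. A call with a gripper value outside its range is refused whole. "claw" is the closure in counts, from 0 (fully open) to 255 (shut), set as the call begins (left out, the last holds). The fingers move at their own pace and stop on an object; "squeeze" is the grip in N (left out, the last holds). Time passes only in rows, so rows that do not move let the fingers close, or fill a call up. It gives the time, the measured TCP pose, the force and the opening at its end, in the units of the state.
- arm.get_state(): the state, without advancing time (a new reading comes with each control period).
- arm.grab_frame(name): name is "side" or "top" or "wrist"; returns the picture (420x560x3 uint8, red, green, blue); there is no depth.
- arm.calibration(name): a dict with "intrinsics" (3x3 intrinsics, pixels), "T" (4x4, takes a point from camera to world coordinates); the wrist camera has in their place "mount" (4x4, takes a point from camera to tool coordinates, whose origin is the TCP and whose axes are the flange's). Camera axes: x right, y up, looking along -z (the intrinsics and any distortion apply to the point x, -y, -z); pixel columns grow to the right and rows downward; lengths in m; the calibration is good to about 2 mm. A picture is of the moment at which its call begins: read the wrist's pose just before it. calibration takes no time and is no camera call.
- arm.job_done(): hands the job in, once; it reports no verdict.
Trained networks look in the newest picture that a camera, given by its name, has taken for a name from the list of things; names that differ only in an ending like _2 or _b are one class to them, and where a whole thing is asked for, a point or a joint stands for the part that bears it (a point fixed in the world has none). Each returns a list of dicts, best first, with "score" (0 to 1); they miss things now and then, are a little off and sometimes report something else, mostly with a low value. They report only what shows in the picture. A call takes as long as a camera call. They do not tell look-alikes from the thing itself.
- arm.spot_in(thing, camera): "xy" ([column, row] in pixels, amid what is visible of it).
- arm.masks_of(thing, camera): "pixels" (420x560 bool, what is visible of it) and "xy" ([column, row] in pixels, amid what is visible of it).
- arm.spot_point(thing, camera): "xy" ([column, row] in pixels: a listed point, or the origin of a listed thing).
The state is a dict: "t": time; "q": joint angles; "qd": joint speeds; "joint_efforts": joint torques, N m; "eef_pos": TCP position; "ee_rot": TCP orientation; "force": force on the tool from outside, world axes, zero at the start; "moment": the same for the moment, N m; "width": finger opening in m.
Only numpy, scipy, OpenCV 4.12 (cv2) and the standard library are available. Lean on these libraries where they do the work, as an engineer would, in place of code of your own. Each camera call takes 0.05 s, during which the arm holds its last target. There are 200 camera calls.

## Working session

There is one attempt and no reset: what is moved stays moved. The work goes in short steps, Python scripts to look and compute and a tool call to move; the robot and the scene stay as the last step left them, time stands still between calls to the robot, and variables do not carry over. Pictures are saved under pics/ and viewed, about 8 in all and at most 12, crops included, and the job is handed in when it is done.

Besides the shell and the picture viewer there is one more tool, called after "Emit:" as name(argument=value, ...), one argument or row to a line, values as JSON. move_arm: Moves the arm, as the interface text tells. Its arguments: {"type":"object","properties":{"deltas":{"type":"array","items":{"type":"array","items":{"type":"number"}}},"claw":{"type":"number"},"squeeze":{"type":"number"}},"required":["deltas"]}

```bash
mkdir -p pics; ls
cat > h.py <<'E'
import numpy as np, cv2
from station import arm
from scipy.spatial.transform import Rotation as R
def snap(c,name=None):
    s=arm.get_state(); im=arm.grab_frame(c)
    if name: cv2.imwrite(f'pics/{name}.png',im[:,:,::-1])
    return im,s
def camT(c,s=None):
    k=arm.calibration(c); K=np.array(k['intrinsics'])
    if c=='wrist':
        T=np.eye(4);T[:3,:3]=R.from_euler('xyz',s['ee_rot']).as_matrix();T[:3,3]=s['eef_pos'];T=T@np.array(k['mount'])
    else: T=np.array(k['T'])
    return K,T,k
def at_z(c,xy,z,s=None):
    K,T,k=camT(c,s); d=np.linalg.solve(K,[xy[0],xy[1],1]); d=T[:3,:3]@[d[0],-d[1],-d[2]]
    o=T[:3,3]; return o+d*(z-o[2])/d[2]
def proj(c,P,s=None):
    K,T,k=camT(c,s); p=(np.array(P).reshape(-1,3)-T[:3,3])@T[:3,:3]; u=(K@(p*[1,-1,-1]).T).T
    return u[:,:2]/u[:,2:]
E
python3 - <<'E'
from h import *
np.set_printoptions(precision=4,suppress=True)
print(arm.tcp_to_grasp, arm.get_state())
ims=[]
for c in ['top','side','wrist']:
    print(c,arm.calibration(c)); im,s=snap(c,c+'0'); 
    for t in ['top_tray_divider','owl','rack_edge','mat','rack','top_tray']:
        print(c,t,[(np.round(d['xy']),round(d['score'],2)) for d in arm.spot_point(t,c)][:3])
E
```

```text
pics
0.1593 {'t': 0.0, 'q': array([-0.9919,  0.3594,  0.011 , -0.0004, -1.2241, -0.2881]), 'qd': array([-0.0009, -0.0011, -0.002 ,  0.0018,  0.0016, -0.0001]), 'joint_efforts': array([ -0.0001, -58.2721,  29.3052,   6.9971,   0.007 ,  -0.0002]), 'eef_pos': array([ 0.1935, -0.6465,  0.4037]), 'ee_rot': array([ 3.1399, -0.0002, -2.8509]), 'force': array([-0.5214,  0.225 , -0.4187]), 'moment': array([-0.0091, -0.0315,  0.0151]), 'width': 0.08805958945116547}
top {'intrinsics': array([[432.4338,   0.    , 282.9855],
       [  0.    , 432.4338, 206.6409],
       [  0.    ,   0.    ,   1.    ]]), 'T': array([[ 0.0173,  0.9953, -0.0948,  0.3423],
       [-0.9998,  0.0178,  0.0045,  0.0575],
       [ 0.0061,  0.0948,  0.9955,  1.3667],
       [ 0.    ,  0.    ,  0.    ,  1.    ]])}
top top_tray_divider [(array([410., 205.]), 0.94), (array([234., 247.]), 0.89), (array([409., 289.]), 0.6)]
top owl [(array([397., 190.]), 0.41)]
top rack_edge [(array([263., 141.]), 0.6)]
top mat [(array([241., 137.]), 0.89)]
top rack [(array([265., 131.]), 0.97)]
top top_tray [(array([408., 283.]), 0.9), (array(
[... 513 characters left out ...]
.]), 0.78)]
side rack_edge [(array([338., 203.]), 0.86), (array([305., 177.]), 0.29)]
side mat [(array([344., 211.]), 0.87)]
side rack [(array([357., 227.]), 0.81)]
side top_tray [(array([247., 271.]), 0.96), (array([165., 377.]), 0.93), (array([223., 220.]), 0.92)]
wrist {'intrinsics': array([[321.295 ,   0.    , 278.2324],
       [  0.    , 321.295 , 205.2908],
       [  0.    ,   0.    ,   1.    ]]), 'mount': array([[-0.0004,  0.9587,  0.2845,  0.0771],
       [ 1.    ,  0.0001,  0.0011, -0.0014],
       [ 0.0011,  0.2845, -0.9587,  0.0199],
       [ 0.    ,  0.    ,  0.    ,  1.    ]])}
wrist top_tray_divider []
wrist owl []
wrist rack_edge []
wrist mat []
wrist rack []
wrist top_tray []
```

View pics/top0.png

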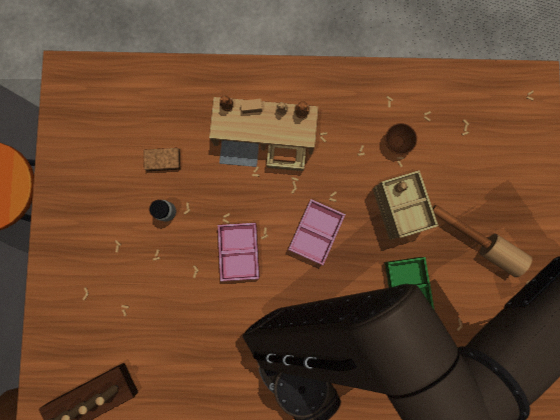

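View pics/side0.png

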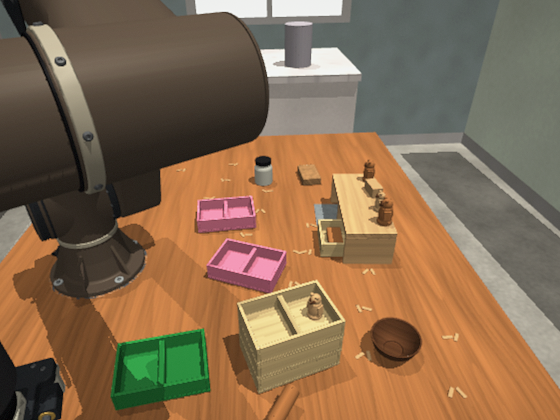

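The top view shows the pile at about (408,205), with the owl standing at (402,186). The empty bay with the mat is at (240,150), on the rack's left. The parked tray is at (286,156), and the look-alikes are pink and green. The side view agrees, with the divider at (288,311) and the owl at (315,305).

Run:
```python
from h import *
np.set_printoptions(precision=4,suppress=True)
for c,l in {'top':[('div',(410,205),.124),('edge',(263,141),.085),('mat',(241,137),.001)],'side':[('div',(288,311),.124),('edge',(338,203),.085),('mat',(344,211),.001)]}.items():
    for n,xy,z in l: print(c,n,at_z(c,xy,z))
for c in ['top','side']:
  arm.grab_frame(c)
  for t in ['top_tray','mat','owl','rack','parked_tray']:
    for d in arm.masks_of(t,c)[:4]:
        m=d['pixels'].astype(np.uint8); r=cv2.minAreaRect(np.argwhere(m)[:,::-1].astype(np.float32))
        print(c,t,round(d['score'],2),np.round(d['xy']),m.sum(),np.round(r[0]),np.round(r[1]),round(r[2],1))
im=cv2.imread('pics/top0.png')
a=cv2.resize(im[85:185,190:330],None,fx=4,fy=4,interpolation=3);b=cv2.resize(im[160:250,365:450],None,fx=4,fy=4,interpolation=3)
o=np.zeros((400,910,3),np.uint8);o[:,:560]=a;o[:360,565:905]=b;cv2.imwrite('pics/crop1.png',cv2.resize(o,(796,350)))
```

```text
top div [ 0.472  -0.3154  0.124 ]
top edge [0.6624 0.1155 0.085 ]
top mat [0.6952 0.1904 0.001 ]
side div [ 0.4751 -0.3057  0.124 ]
side edge [0.6577 0.1256 0.085 ]
side mat [0.6999 0.209  0.001 ]
top top_tray 0.77 [408. 205.] 2436 [407. 204.] [59. 44.] 72.2
top top_tray 0.68 [410. 274.] 1255 [408. 284.] [53. 41.] 79.9
top top_tray 0.67 [318. 231.] 2044 [316. 232.] [39. 56.] 24.3
top top_tray 0.64 [236. 249.] 2206 [237. 251.] [57. 40.] 85.4
top mat 0.84 [236. 152.] 884 [238. 153.] [38. 24.] 5.0
top mat 0.43 [263. 121.] 4628 [263. 123.] [106.  51.] 5.4
top rack 0.83 [261. 121.] 4657 [262. 123.] [106.  52.] 5.4
side top_tray 0.64 [222. 216.] 1841 [225. 214.] [32. 59.] 85.2
side top_tray 0.61 [158. 374.] 5994 [158. 370.] [ 66. 102.] 80.1
side top_tray 0.57 [246. 266.] 3071 [245. 264.] [77. 46.] 14.0
side top_tray 0.56 [282. 324.] 5536 [291. 319.] [ 66. 100.] 72.1
side mat 0.9 [326. 210.] 382 [325. 213.] [18. 22.] 90.0
side owl 0.61 [313. 308.] 390 [314. 307.] [27. 18.] 81.9
side rack 0.63 [363. 218.] 4861 [364. 214.] [105.  60.] 78.7
side parked_tray 0.83 [326. 238.] 928 [330. 238.] [36. 27.] 90.0
```

View pics/crop1.png

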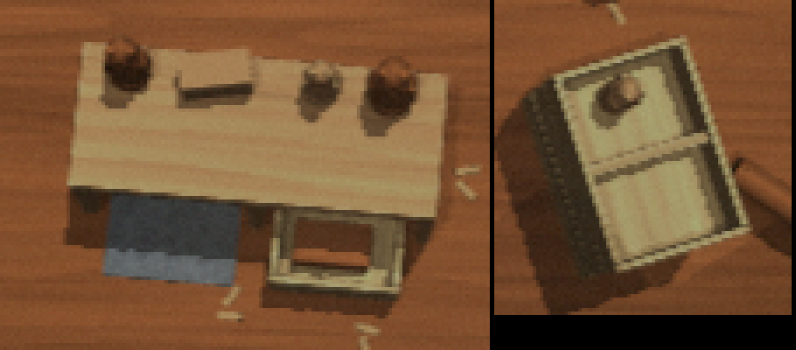

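Run:
```python
from h import *
np.set_printoptions(precision=4,suppress=True)
def P(l,ox,oy,x0,z): return np.array([at_z('top',(ox+(x-x0)/3.5,oy+y/3.5),z) for x,y in l])[:,:2]
t=P([(555,76),(686,40),(748,230),(617,270)],365,160,494,.131)
r=P([(82,43),(447,74),(437,215),(68,185)],190,85,0,.1)
m=P([(104,275),(235,286)],190,85,0,.001)
def yaw(v): return np.degrees(np.arctan2(v[1],v[0]))
print('tray',t,t.mean(0),yaw(t[0]-t[3]),yaw(t[1]-t[2]),np.linalg.norm(t-np.roll(t,1,0),axis=1))
print('rack',r,r.mean(0),yaw(r[0]-r[1])-90,yaw(r[3]-r[2])-90,np.linalg.norm(r-np.roll(r,1,0),axis=1))
print('mat',m,m.mean(0),yaw(m[0]-m[1])-90)
y=np.radians(-5); u=np.array([np.cos(y),np.sin(y)]);w=np.array([-u[1],u[0]])
c=r.mean(0); print('mat centre from rack',c+u*(-35.5e-3)+w*.076,' from mat front',m.mean(0)+.084*u)
```

```text
tray [[ 0.5375 -0.2342]
 [ 0.5696 -0.3429]
 [ 0.413  -0.3918]
 [ 0.3785 -0.2841]] [ 0.4747 -0.3132] 17.43175112024812 17.320554963018044 [0.1667 0.1134 0.164  0.1131]
rack [[ 0.79    0.267 ]
 [ 0.7687 -0.0475]
 [ 0.6451 -0.0401]
 [ 0.6652  0.2749]] [0.7173 0.1136] -3.8805457484172905 -3.6594605011989927 [0.1251 0.3152 0.1238 0.3157]
mat [[0.6072 0.2562]
 [0.5992 0.1363]] [0.6032 0.1962] -3.8079870545436876
mat centre from rack [0.6885 0.1924]  from mat front [0.6869 0.1889]
```

Emit:
move_arm(
  deltas=[
    [18.7,22.2,0,0,0,6.05],
    [18.7,22.2,0,0,0,6.05],
    [18.7,22.2,0,0,0,6.05],
    [18.7,22.2,0,0,0,6.05],
    [18.7,22.2,0,0,0,6.05],
  ],
  claw=185,
  squeeze=25,
)

```text
t: 2.07
eef_pos: [0.2876, -0.5346, 0.4047]
ee_rot: [-3.141, 0.0, -2.318]
force: [0.5, -0.0, -0.6]
width: 0.0599
```

Emit:
move_arm(
  deltas=[
    [18.7,22.2,0,0,0,6.05],
    [18.7,22.2,0,0,0,6.05],
    [18.7,22.2,0,0,0,6.05],
    [18.7,22.2,0,0,0,6.05],
    [18.7,22.2,0,0,0,6.05],
  ],
)

```text
t: 2.48
eef_pos: [0.3812, -0.4234, 0.4049]
ee_rot: [-3.141, -0.0, -1.79]
force: [0.4, -0.4, 0.8]
width: 0.0272
```

Emit:
move_arm(
  deltas=[
    [18.7,22.2,0,0,0,6.05],
    [18.7,22.2,0,0,0,6.05],
    [18.7,22.2,0,0,0,6.05],
    [18.7,22.2,0,0,0,6.05],
    [18.7,22.2,0,0,0,6.05],
  ],
)

```text
t: 2.9
eef_pos: [0.4747, -0.3124, 0.4049]
ee_rot: [-3.141, -0.0, -1.262]
force: [0.3, -0.1, -0.5]
width: 0.0241
```

Run:
```python
from h import *
np.set_printoptions(precision=4,suppress=True)
im,s=snap('wrist','w1'); print(s['t'],s['q'],s['eef_pos'],np.degrees(s['ee_rot']),s['width'])
for t,z in [('top_tray_divider',.124),('owl',.095)]:
    for d in arm.spot_point(t,'wrist')[:2]: print(t,d['xy'],round(d['score'],2),at_z('wrist',d['xy'],z,s))
for d in arm.masks_of('owl','wrist')[:1]: print(d['xy'])
```

```text
2.9 [-0.2377  0.1837 -0.2277  0.     -1.1589  0.5469] [ 0.4747 -0.3124  0.4049] [-179.977    -0.0164  -72.2827] 0.02411151961320642
top_tray_divider [491.2, 227.5] 0.89 [ 0.2936 -0.3505  0.124 ]
top_tray_divider [275.9, 201.6] 0.7 [ 0.4779 -0.3161  0.124 ]
owl [218.3, 204.4] 0.61 [ 0.5264 -0.2891  0.095 ]
owl [277.2, 201.3] 0.16 [ 0.4746 -0.3089  0.095 ]
[213.3, 208.3]
```

View pics/w1.png

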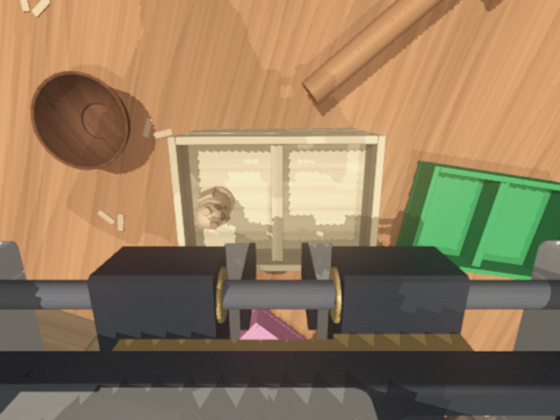

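The wrist view shows the divider running from (277,147) to (278,262). The owl stands at about (213,208), left of the divider and clear of the fingers, which show as outlines at (238,280) and (318,280).

Run:
```python
from h import *
np.set_printoptions(precision=4,suppress=True)
im=cv2.imread('pics/w1.png'); s=arm.get_state()
a=np.array([at_z('wrist',p,.124,s) for p in [(272,147),(282,147),(272,258),(283,258)]]);print(a)
d=(a[0]+a[1]-a[2]-a[3])[:2];print('yaw tray',np.degrees(np.arctan2(d[1],d[0]))+90)
b=np.array([at_z('wrist',p,.131,s) for p in [(172,138),(383,137)]]);d=b[0]-b[1];print(b,b.mean(0),np.degrees(np.arctan2(d[1],d[0])),np.linalg.norm(d))
o=at_z('wrist',(213,208),.12,s);print('owl',o)
g=s['eef_pos']; 
# model projection
th=np.radians(17.4)
def tr(c,th,p): 
    p=np.array(p,float); x=np.array([np.cos(th),np.sin(th)]);y=np.array([-x[1],x[0]])
    return np.c_[np.array(c)+p[:,:1]*x+p[:,1:2]*y,p[:,2]+.084]
big=cv2.resize(im[110:300,140:420],None,fx=2.8,fy=2.8,interpolation=2)
def dr(c,th,col):
    for q in ([(-.085,-.058,.047),(.085,-.058,.047),(.085,.058,.047),(-.085,.058,.047)],[(-.005,-.052,.04),(.005,-.052,.04),(.005,.052,.04),(-.005,.052,.04)]):
        u=(proj('wrist',tr(c,th,q),s)-[140,110])*2.8
        cv2.polylines(big,[u.astype(int)],True,col,1)
dr((.4765,-.3125),th,(0,0,255)); cv2.imwrite('pics/c2.png',big)
print('top owl',at_z('top',(403,185),.12))
```

```text
[[ 0.4941 -0.3593  0.124 ]
 [ 0.4864 -0.3617  0.124 ]
 [ 0.4653 -0.2659  0.124 ]
 [ 0.456  -0.2689  0.124 ]]
yaw tray 17.642564543869312
[[ 0.5702 -0.3434  0.131 ]
 [ 0.4144 -0.3932  0.131 ]] [ 0.4923 -0.3683  0.131 ] 17.710734637896664 0.16358183902061743
owl [ 0.5272 -0.2939  0.12  ]
top owl [ 0.5307 -0.2968  0.12  ]
```

View pics/c2.png

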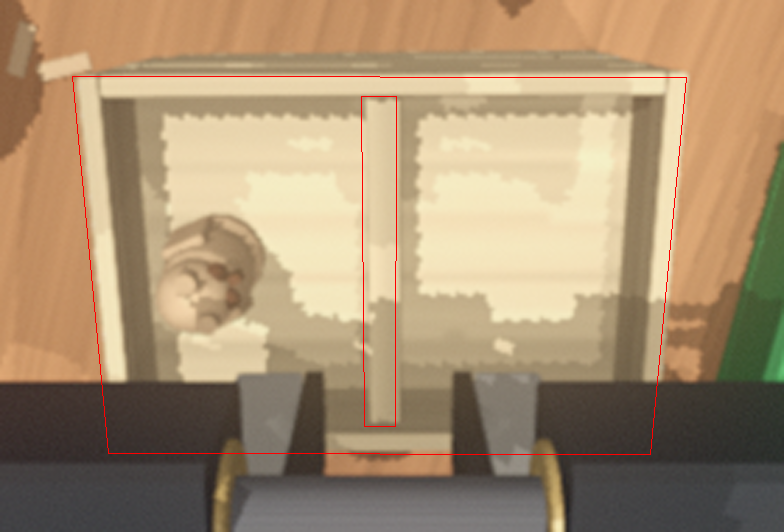

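Emit:
move_arm(
  deltas=[
    [0.8,-0.3,-15,0,0,0],
    [0,0,-25,0,0,0],
    [0,0,-25,0,0,0],
    [0,0,-20,0,0,0],
    [0,0,-15,0,0,0],
  ],
  claw=185,
)

```text
t: 3.52
eef_pos: [0.4735, -0.3146, 0.3028]
ee_rot: [3.14, 0.001, -1.27]
force: [0.8, 0.6, -0.7]
width: 0.0244
```

Emit:
move_arm(
  deltas=[
    [0,0,-12,0,0,0],
    [0,0,-10,0,0,0],
    [0,0,-6,0,0,0],
    [0,0,0,0,0,0],
    [0,0,0,0,0,0],
  ],
)

```text
t: 3.93
eef_pos: [0.4748, -0.3143, 0.2769]
ee_rot: [3.142, -0.0, -1.268]
force: [-0.9, -0.5, 0.5]
width: 0.0239
```

Emit:
move_arm(
  deltas=[
    [0,0,0,0,0,0],
    [0,0,0,0,0,0],
    [0,0,0,0,0,0],
    [0,0,0,0,0,0],
    [0,0,0,0,0,0],
  ],
  claw=255,
  squeeze=40,
)

```text
t: 4.35
eef_pos: [0.4752, -0.314, 0.2775]
ee_rot: [-3.14, -0.001, -1.266]
force: [-0.2, 0.5, 5.1]
width: 0.0098
```

Emit:
move_arm(
  deltas=[
    [0,0,2,0,0,0],
    [0,0,5,0,0,0],
    [0,0,9,0,0,0],
    [0,0,12,0,0,0],
    [0,0,14,0,0,0],
  ],
)

```text
t: 4.77
eef_pos: [0.4745, -0.3139, 0.319]
ee_rot: [3.14, 0.001, -1.267]
force: [-0.0, -1.1, -1.8]
width: 0.0099
```

Emit:
move_arm(
  deltas=[
    [0,0,14,0,0,0],
    [0,0,11,0,0,0],
    [0,0,8,0,0,0],
    [0,0,4,0,0,0],
    [0,0,1,0,0,0],
  ],
)

```text
t: 5.18
eef_pos: [0.4748, -0.314, 0.3575]
ee_rot: [-3.141, -0.001, -1.267]
force: [0.8, -0.0, -1.9]
width: 0.0098
```

Run:
```python
from h import *
np.set_printoptions(precision=4,suppress=True)
im,s=snap('wrist'); a=arm.grab_frame('side'); print(s['t'],s['q'],s['eef_pos'],np.degrees(s['ee_rot']),s['width'],s['force'],s['moment'])
o=np.hstack([a[180:420,180:460],im[80:320,140:420]]);cv2.imwrite('pics/c3.png',cv2.resize(o[:,:,::-1],(800,343)))
```

```text
5.1833 [-0.2406  0.2216 -0.2932  0.     -1.0549  0.5444] [ 0.4748 -0.314   0.3575] [-179.9454   -0.0339  -72.5899] 0.009788673113880327 [ 0.7688 -0.048  -1.8555] [-0.04    0.1002  0.0069]
```

View pics/c3.png

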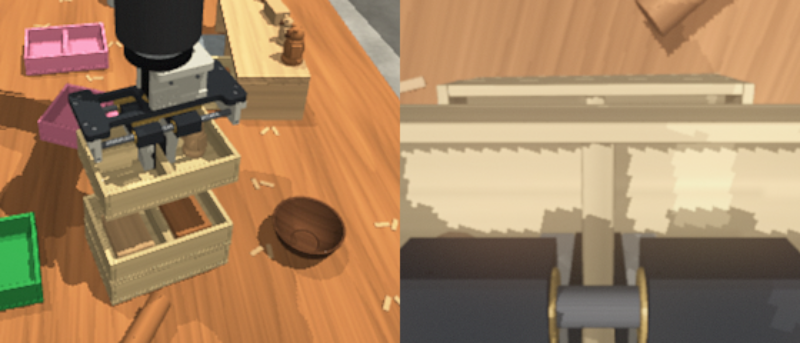

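The side view shows the top tray held level above the pile, owl standing, and the middle tray still in place. Next I'll carry it over.

Emit:
move_arm(
  deltas=[
    [0.45,3,0,0,0,-0.12],
    [1.2,8,0,0,0,-0.33],
    [2.1,14,0,0,0,-0.58],
    [2.85,19,0,0,0,-0.79],
    [3.45,23,0,0,0,-0.95],
  ],
)

```text
t: 5.7
eef_pos: [0.4847, -0.2462, 0.3559]
ee_rot: [3.14, 0.0, -1.317]
force: [-0.1, 0.2, -1.4]
width: 0.0095
```

Emit:
move_arm(
  deltas=[
    [3.8,25.3,0,0,0,-1.05],
    [3.8,25.3,0,0,0,-1.05],
    [3.8,25.3,0,0,0,-1.05],
    [3.8,25.3,0,0,0,-1.05],
    [3.8,25.3,0,0,0,-1.05],
  ],
)

```text
t: 6.12
eef_pos: [0.5036, -0.1187, 0.3562]
ee_rot: [3.141, 0.0, -1.408]
force: [0.2, 1.5, -1.3]
width: 0.0099
```

Emit:
move_arm(
  deltas=[
    [3.8,25.3,0,0,0,-1.05],
    [3.8,25.3,0,0,0,-1.05],
    [3.8,25.3,0,0,0,-1.05],
    [3.8,25.3,0,0,0,-1.05],
    [3.8,25.3,0,0,0,-1.05],
  ],
)

```text
t: 6.53
eef_pos: [0.5225, 0.0079, 0.3563]
ee_rot: [3.141, -0.0, -1.499]
force: [0.2, 0.3, -2.0]
width: 0.0097
```

Emit:
move_arm(
  deltas=[
    [3.8,25.3,0,0,0,-1.05],
    [3.8,25.3,0,0,0,-1.05],
    [3.8,25.3,0,0,0,-1.05],
    [3.8,25.3,0,0,0,-1.05],
    [3.8,25.3,0,0,0,-1.05],
  ],
)

```text
t: 6.95
eef_pos: [0.5414, 0.1343, 0.3562]
ee_rot: [3.141, -0.0, -1.591]
force: [0.8, -1.4, -2.8]
width: 0.01
```

Emit:
move_arm(
  deltas=[
    [3.45,23,0,0,0,-0.95],
    [2.85,19,0,0,0,-0.79],
    [2.1,14,0,0,0,-0.58],
    [1.2,8,0,0,0,-0.33],
    [0.45,3,0,0,0,-0.12],
  ],
)

```text
t: 7.37
eef_pos: [0.5517, 0.201, 0.356]
ee_rot: [3.141, -0.001, -1.638]
force: [-1.0, -0.6, -2.4]
width: 0.0099
```

Run:
```python
from h import *
np.set_printoptions(precision=4,suppress=True)
im,s=snap('wrist','w4'); a=arm.grab_frame('side'); print(s['t'],s['q'],s['eef_pos'],np.degrees(s['ee_rot']),s['width'],s['force'])
o=np.hstack([cv2.resize(a[100:310,170:450],(560,420)),im]);cv2.imwrite('pics/c4.png',cv2.resize(o[:,:,::-1],(800,300)))
for t,z in [('mat',.001),('rack_edge',.085)]:
    for d in arm.spot_point(t,'wrist')[:2]: print(t,d['xy'],round(d['score'],2),at_z('wrist',d['xy'],z,s))
```

```text
7.3667 [ 0.6821  0.252  -0.2558 -0.0002 -1.064  -0.7488] [0.5517 0.201  0.356 ] [179.9561  -0.0296 -93.8284] 0.009877980488901214 [-0.975  -0.617  -2.3813]
rack_edge [131.4, 114.2] 0.63 [0.657  0.1181 0.085 ]
```

View pics/c4.png

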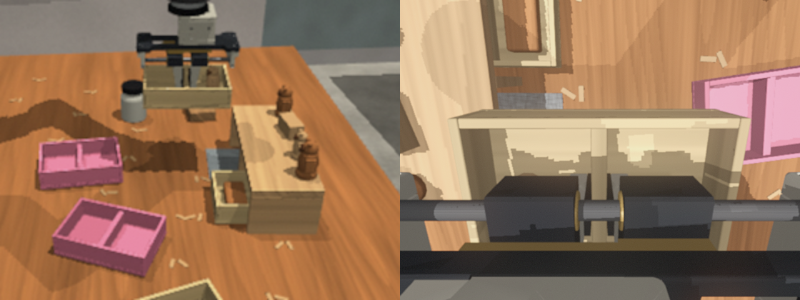

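The tray is in line with the bay. The rack edge seen from the wrist, (0.657, 0.118), agrees with the earlier estimates. The owl is still standing, so I'll lower the tray.

Emit:
move_arm(
  deltas=[
    [0,0,-3,0,0,0],
    [0,0,-8,0,0,0],
    [0,0,-14,0,0,0],
    [0,0,-18,0,0,0],
    [0,0,-20,0,0,0],
  ],
)

```text
t: 7.98
eef_pos: [0.5519, 0.199, 0.2932]
ee_rot: [-3.141, 0.001, -1.639]
force: [-0.1, 1.0, -2.3]
width: 0.0094
```

Emit:
move_arm(
  deltas=[
    [0,0,-20,0,0,0],
    [0,0,-20,0,0,0],
    [0,0,-18,0,0,0],
    [0,0,-14,0,0,0],
    [0,0,-10,0,0,0],
  ],
)

```text
t: 8.4
eef_pos: [0.5514, 0.1987, 0.2096]
ee_rot: [3.14, -0.001, -1.639]
force: [-0.4, -0.5, -1.1]
width: 0.0098
```

Emit:
move_arm(
  deltas=[
    [0,0,-6,0,0,0],
    [0,0,-4,0,0,0],
    [0,0,-3,0,0,0],
    [0,0,-2,0,0,0],
    [0,0,-1,0,0,0],
  ],
)

```text
t: 8.82
eef_pos: [0.5521, 0.1996, 0.196]
ee_rot: [-3.141, 0.001, -1.639]
force: [-0.1, -0.3, -2.3]
width: 0.01
```

Emit:
move_arm(
  deltas=[
    [0,0,-1,0,0,0],
    [0,0,-1,0,0,0],
    [0,0,-0.5,0,0,0],
    [0,0,-0.5,0,0,0],
    [0,0,0,0,0,0],
  ],
)

```text
t: 9.23
eef_pos: [0.552, 0.1997, 0.1935]
ee_rot: [-3.141, 0.0, -1.638]
force: [-3.3, 0.8, 4.6]
width: 0.0099
```

Emit:
move_arm(
  deltas=[
    [0,0,0,0,0,0],
    [0,0,0,0,0,0],
    [0,0,0,0,0,0],
    [0,0,0,0,0,0],
    [0,0,0,0,0,0],
  ],
  claw=190,
)

```text
t: 9.65
eef_pos: [0.552, 0.1996, 0.1926]
ee_rot: [-3.142, 0.0, -1.638]
force: [0.6, 0.6, -0.2]
width: 0.0219
```

Emit:
move_arm(
  deltas=[
    [0,0,4,0,0,0],
    [0,0,10,0,0,0],
    [0,0,20,0,0,0],
    [0,0,30,0,0,0],
    [0,0,30,0,0,0],
  ],
)

```text
t: 10.07
eef_pos: [0.5517, 0.1993, 0.2879]
ee_rot: [3.141, -0.001, -1.638]
force: [0.8, 0.5, 1.3]
width: 0.0222
```

Emit:
move_arm(
  deltas=[
    [-5,0,30,0,0,0],
    [-10,0,20,0,0,0],
    [-15,0,0,0,0,0],
    [-5,0,0,0,0,0],
    [0,0,0,0,0,0],
  ],
)

```text
t: 10.48
eef_pos: [0.5159, 0.1993, 0.3377]
ee_rot: [-3.141, 0.001, -1.638]
force: [0.3, 0.1, -0.4]
width: 0.0222
```

Run:
```python
from h import *
np.set_printoptions(precision=4,suppress=True)
im,s=snap('wrist'); a=arm.grab_frame('side'); print(s['t'],s['q'],s['eef_pos'],np.degrees(s['ee_rot']),s['width'],s['force'])
o=np.hstack([cv2.resize(a[100:310,170:450],(560,420)),im]);cv2.imwrite('pics/c5.png',cv2.resize(o[:,:,::-1],(800,300)));cv2.imwrite('pics/w5.png',im[:,:,::-1])
for t,z in [('mat',.001),('rack_edge',.085),('top_tray_divider',.04),('owl',.011)]:
    for d in arm.spot_point(t,'wrist')[:2]: print(t,d['xy'],round(d['score'],2),at_z('wrist',d['xy'],z,s))
```

```text
10.4833 [ 0.7227  0.2136 -0.3536 -0.0004 -1.0025 -0.7897] [0.5159 0.1993 0.3377] [-179.9667    0.0621  -93.8481] 0.022241875470852938 [ 0.3396  0.1018 -0.3767]
mat [108.5, 195.7] 0.64 [0.6896 0.1931 0.001 ]
rack_edge [72.1, 121.0] 0.93 [0.6559 0.1189 0.085 ]
top_tray_divider [492.8, 172.6] 0.79 [0.3276 0.1863 0.04  ]
top_tray_divider [236.4, 200.5] 0.77 [0.554  0.1964 0.04  ]
```

View pics/c5.png

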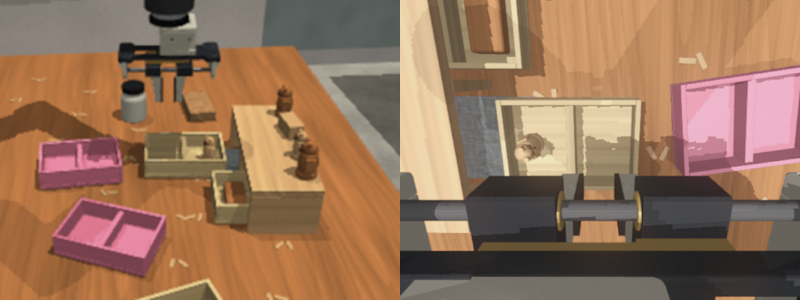

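The tray is set down in front of the bay with the owl upright, and it's square. It looks straight in the wrist view, with its far edge at (500–640,100). Next I'll turn the open fingers crosswise behind it to push on two points.

Emit:
move_arm(
  deltas=[
    [-7,0.7,0,0,0,-6],
    [-7,0.7,0,0,0,-6],
    [-7,0.7,0,0,0,-6],
    [-7,0.7,0,0,0,-6],
    [-7,0.7,0,0,0,-6],
  ],
  claw=52,
)

```text
t: 11.2
eef_pos: [0.4819, 0.2031, 0.3361]
ee_rot: [3.141, -0.001, -2.168]
force: [-0.2, -0.9, -0.8]
width: 0.0502
```

Emit:
move_arm(
  deltas=[
    [-7,0.7,0,0,0,-6],
    [-7,0.7,0,0,0,-6],
    [-7,0.7,0,0,0,-6],
    [-7,0.7,0,0,0,-6],
    [-6,0.7,0,0,0,-6],
  ],
)

```text
t: 11.62
eef_pos: [0.4478, 0.2066, 0.3362]
ee_rot: [-3.141, -0.001, -2.691]
force: [-0.8, -0.1, -0.3]
width: 0.0695
```

Emit:
move_arm(
  deltas=[
    [0,0,0,0,0,-6],
    [0,0,0,0,0,-6],
    [0,0,0,0,0,-6],
    [0,0,0,0,0,-6],
    [0,0,0,0,0,-6],
  ],
)

```text
t: 12.03
eef_pos: [0.4482, 0.2066, 0.3362]
ee_rot: [-3.141, -0.001, 3.068]
force: [0.2, -0.4, 0.2]
width: 0.0695
```

Emit:
move_arm(
  deltas=[
    [0,0,-15,0,0,0],
    [0,0,-25,0,0,0],
    [0,0,-25,0,0,0],
    [0,0,-20,0,0,0],
    [0,0,-10,0,0,0],
  ],
)

```text
t: 12.45
eef_pos: [0.4475, 0.2059, 0.2388]
ee_rot: [-3.139, -0.003, 3.073]
force: [0.0, -0.2, 0.3]
width: 0.0698
```

Run:
```python
from h import *
np.set_printoptions(precision=4,suppress=True)
a,s=snap('side');print(s['t'],s['q'],s['eef_pos'],np.degrees(s['ee_rot']),s['width'],s['force'])
cv2.imwrite('pics/c6.png',cv2.resize(a[100:280,150:390],(800,600))[:,:,::-1])
```

```text
12.45 [ 0.831   0.2417 -0.5947 -0.0005 -0.7385 -2.4698] [0.4475 0.2059 0.2388] [-179.8288   -0.1614  176.0832] 0.0698130289293672 [ 0.0228 -0.2238  0.2942]
```

View pics/c6.png

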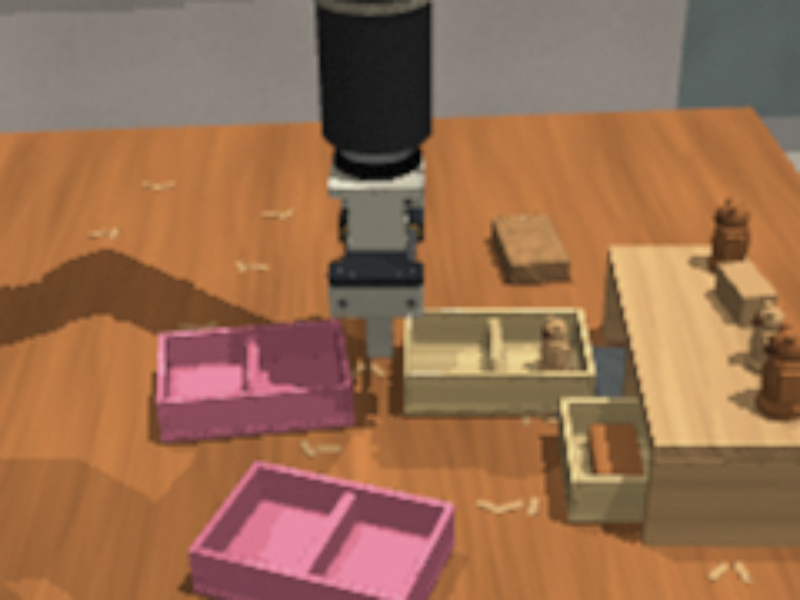

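Emit:
move_arm(
  deltas=[
    [0,0,-15,0,0,0],
    [0,0,-16,0,0,0],
    [0,0,-11,0,0,0],
    [0,0,-6,0,0,0],
    [0,0,0,0,0,0],
  ],
)

```text
t: 12.92
eef_pos: [0.4479, 0.2064, 0.1926]
ee_rot: [-3.14, -0.001, 3.074]
force: [-0.4, -0.5, -0.2]
width: 0.0699
```

Emit:
move_arm(
  deltas=[
    [2,-0.13,0,0,0,0],
    [2,-0.13,0,0,0,0],
    [2,-0.13,0,0,0,0],
    [2,-0.13,0,0,0,0],
    [2,-0.13,0,0,0,0],
  ],
)

```text
t: 13.33
eef_pos: [0.4581, 0.2059, 0.1942]
ee_rot: [3.141, 0.0, 3.074]
force: [-1.3, 0.6, 0.5]
width: 0.0699
```

Emit:
move_arm(
  deltas=[
    [2,-0.13,0,0,0,0],
    [3,-0.2,0,0,0,0],
    [4,-0.27,0,0,0,0],
    [5,-0.33,0,0,0,0],
    [6,-0.4,0,0,0,0],
  ],
)

```text
t: 13.75
eef_pos: [0.4783, 0.2045, 0.1937]
ee_rot: [-3.141, -0.0, 3.074]
force: [-1.8, 0.2, 0.8]
width: 0.0701
```

Emit:
move_arm(
  deltas=[
    [6,-0.4,0,0,0,0],
    [6,-0.4,0,0,0,0],
    [6,-0.4,0,0,0,0],
    [5,-0.33,0,0,0,0],
    [3,-0.2,0,0,0,0],
  ],
)

```text
t: 14.17
eef_pos: [0.5047, 0.2028, 0.1936]
ee_rot: [-3.142, 0.0, 3.074]
force: [-2.2, 0.3, 1.7]
width: 0.0694
```

Run:
```python
from h import *
np.set_printoptions(precision=4,suppress=True)
a,s=snap('side');print(s['t'],s['eef_pos'],np.degrees(s['ee_rot']),s['width'],s['force'])
cv2.imwrite('pics/c7.png',cv2.resize(a[100:280,190:430],(800,600))[:,:,::-1])
```

```text
14.1667 [0.5047 0.2028 0.1936] [-179.9992    0.0052  176.1036] 0.06942760471917907 [-2.176   0.3485  1.6857]
```

View pics/c7.png

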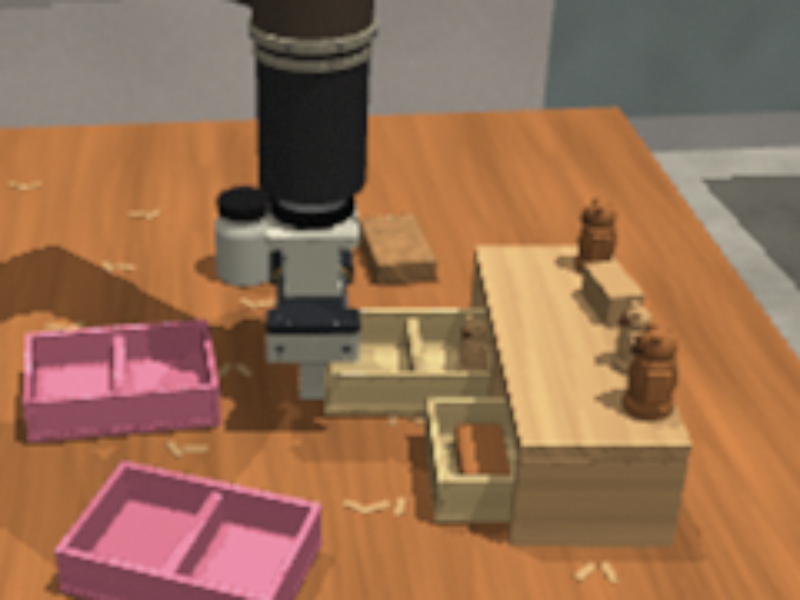

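The tray is sliding in square at about 2 N, and the owl is standing at (472,340) in the crop. I'll carry on pushing.

Emit:
move_arm(
  deltas=[
    [3,-0.2,0,0,0,0],
    [4,-0.27,0,0,0,0],
    [6,-0.4,0,0,0,0],
    [6,-0.4,0,0,0,0],
    [6,-0.4,0,0,0,0],
  ],
)

```text
t: 14.63
eef_pos: [0.5295, 0.2012, 0.1936]
ee_rot: [3.142, 0.0, 3.074]
force: [-0.6, -0.2, 1.1]
width: 0.0698
```

Emit:
move_arm(
  deltas=[
    [6,-0.4,0,0,0,0],
    [6,-0.4,0,0,0,0],
    [6,-0.4,0,0,0,0],
    [6,-0.4,0,0,0,0],
    [6,-0.4,0,0,0,0],
  ],
)

```text
t: 15.05
eef_pos: [0.5595, 0.1991, 0.1937]
ee_rot: [-3.142, -0.0, 3.074]
force: [-1.8, -0.6, 1.5]
width: 0.0695
```

Emit:
move_arm(
  deltas=[
    [6,-0.4,0,0,0,0],
    [5,-0.33,0,0,0,0],
    [4,-0.27,0,0,0,0],
    [3,-0.2,0,0,0,0],
    [2,-0.13,0,0,0,0],
  ],
)

```text
t: 15.47
eef_pos: [0.5792, 0.1978, 0.1936]
ee_rot: [-3.142, -0.0, 3.074]
force: [-2.6, 0.8, 1.8]
width: 0.0698
```

Emit:
move_arm(
  deltas=[
    [1.5,-0.1,0,0,0,0],
    [1.5,-0.1,0,0,0,0],
    [1.5,-0.1,0,0,0,0],
    [1.5,-0.1,0,0,0,0],
    [1,-0.07,0,0,0,0],
  ],
)

```text
t: 15.88
eef_pos: [0.586, 0.1974, 0.1936]
ee_rot: [-3.142, 0.0, 3.074]
force: [-1.5, -0.6, 0.6]
width: 0.0698
```

Emit:
move_arm(
  deltas=[
    [1.5,-0.1,0,0,0,0],
    [1.5,-0.1,0,0,0,0],
    [1.5,-0.1,0,0,0,0],
    [1,-0.07,0,0,0,0],
    [1,-0.07,0,0,0,0],
  ],
)

```text
t: 16.3
eef_pos: [0.5925, 0.1969, 0.1937]
ee_rot: [3.142, -0.0, 3.074]
force: [-1.4, 0.2, -0.4]
width: 0.0695
```

Emit:
move_arm(
  deltas=[
    [1,-0.07,0,0,0,0],
    [1,-0.07,0,0,0,0],
    [1,-0.07,0,0,0,0],
    [1,-0.07,0,0,0,0],
    [0,0,0,0,0,0],
  ],
)

```text
t: 16.72
eef_pos: [0.5943, 0.1969, 0.1936]
ee_rot: [-3.141, -0.004, 3.074]
force: [-14.7, 4.6, 8.5]
width: 0.0697
```

Emit:
move_arm(
  deltas=[
    [-3,0.2,0,0,0,0],
    [-6,0.4,0,0,0,0],
    [-8,0.5,0,0,0,0],
    [-8,0.5,0,0,0,0],
    [-5,0.3,10,0,0,0],
  ],
)

```text
t: 17.13
eef_pos: [0.5647, 0.198, 0.2022]
ee_rot: [-3.14, -0.003, 3.073]
force: [0.0, 0.1, -0.5]
width: 0.0696
```

Emit:
move_arm(
  deltas=[
    [-10,0,30,0,0,0],
    [-20,0,35,0,0,0],
    [-25,0,35,0,0,0],
    [-25,0,30,0,0,0],
    [-10,0,10,0,0,0],
  ],
)

```text
t: 17.55
eef_pos: [0.4754, 0.1983, 0.348]
ee_rot: [3.137, 0.005, 3.075]
force: [0.4, 0.9, 0.1]
width: 0.0696
```

Run:
```python
from h import *
np.set_printoptions(precision=4,suppress=True)
a,s=snap('side');b=arm.grab_frame('top');print(s['t'],s['eef_pos'],s['force'])
o=np.hstack([cv2.resize(a[130:280,240:420],(480,400),interpolation=2),cv2.resize(b[85:185,200:280],(320,400),interpolation=2)])
cv2.imwrite('pics/c8.png',o[:,:,::-1])
```

```text
17.55 [0.4754 0.1983 0.348 ] [0.4316 0.8874 0.07  ]
```

View pics/c8.png

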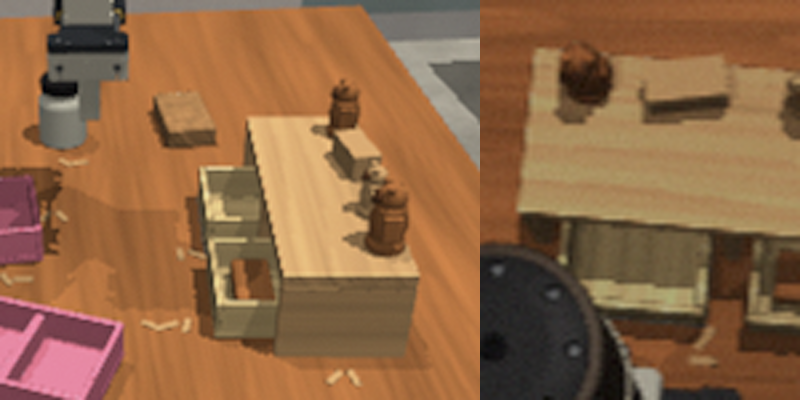

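The tray is in the bay, level with the parked tray, and the last push met a firm stop (15 N). I'll check the depth from close up with the wrist camera.

Emit:
move_arm(
  deltas=[
    [4,0,0,0,0,6],
    [4,0,0,0,0,6],
    [4,0,0,0,0,6],
    [4,0,0,0,0,6],
    [4,0,0,0,0,6],
  ],
)

```text
t: 18.07
eef_pos: [0.4975, 0.1984, 0.3419]
ee_rot: [-3.141, -0.001, -2.681]
force: [-0.3, -0.2, 0.2]
width: 0.0698
```

Emit:
move_arm(
  deltas=[
    [4,0,0,0,0,6],
    [4,0,0,0,0,6],
    [4,0,0,0,0,6],
    [4,0,0,0,0,6],
    [4,0,0,0,0,6],
  ],
)

```text
t: 18.48
eef_pos: [0.5175, 0.1984, 0.3417]
ee_rot: [3.141, -0.001, -2.157]
force: [0.1, 0.1, -0.5]
width: 0.0701
```

Emit:
move_arm(
  deltas=[
    [4,0,0,0,0,6],
    [4,0,0,0,0,6],
    [4,0,0,0,0,6],
    [4,0,0,0,0,6],
    [4,0,0,0,0,6],
  ],
)

```text
t: 18.9
eef_pos: [0.5376, 0.1984, 0.3417]
ee_rot: [3.141, -0.001, -1.634]
force: [1.0, 0.5, -0.9]
width: 0.0696
```

Run:
```python
from h import *
np.set_printoptions(precision=4,suppress=True)
im,s=snap('wrist','w9');print(s['t'],s['eef_pos'],np.degrees(s['ee_rot']))
for d in arm.spot_point('rack_edge','wrist')[:1]: print(d['xy'],at_z('wrist',d['xy'],.085,s))
c=im[60:285,0:300].copy(); big=cv2.resize(c,(800,600),interpolation=2)[:,:,::-1].copy()
e=np.array([.6565,.1185]);y=np.radians(-3.8);u=np.array([np.cos(y),np.sin(y)]);w=np.array([-u[1],u[0]])
def dr(pts,z,col):
    q=np.array([np.r_[e+a*u+b*w,z] for a,b in pts]); p=(proj('wrist',q,s)-[0,60])*[8/3,8/3]
    cv2.polylines(big,[p.astype(int)],False,col,1)
dr([(0,-.158),(0,.158)],.085,(255,0,0)); dr([(0,-.158),(0,.158)],.1,(255,255,0))
dr([(0,.018),(-.055,.018),(-.055,.134),(0,.134)],.047,(0,0,255)); dr([(-.046,.018),(-.046,.134)],.047,(0,255,0))
cv2.imwrite('pics/c9.png',big)
```

```text
18.9 [0.5376 0.1984 0.3417] [179.942   -0.0536 -93.5959]
[106.3, 119.9] [0.6555 0.1188 0.085 ]
```

View pics/c9.png

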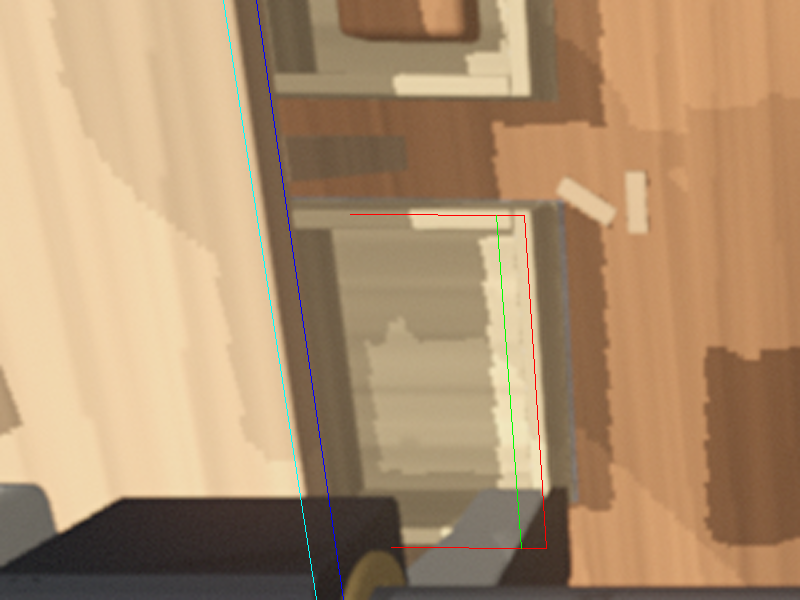

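```bash
python3 -c "
from station import arm
print(arm.get_state()['force']); print(arm.job_done())"
```

```text
[-1.86242074  0.22653715  0.59972294]
the job is handed in; nothing more can be done
None
```

The top tray is in the empty bay, and I handed the job in at about 19 s. No verdict was reported.

**What I did:** I gripped the tray by its divider, lifted it straight off the pile and carried it level to the front of the bay. I set it down on the bench there, then pushed it in with two spread fingers on its end wall. It stopped firmly at about 15 N, within 3 mm of where I had worked out home to be. The arm then pulled back clear of everything.

**Last checks (wrist camera):**
- **Depth:** the tray is about 0.5–2 mm short of fully home (9 mm allowed).
- **Sideways:** it is about 2 mm off the bay's centre.
- **Angle:** it is parallel to the mat's visible edge. It is about 1° off the line of the rack's front edge, so those two references disagree slightly, but both are well inside 0.1 rad.

**Not checked:**
- **Owl:** it was standing in the last picture before it went under the rack's top, about 90 mm short of home. I could not see it after that. The rest of the push was slow, at most about 70 mm/s and slower near the end.
- **Pile and bystanders:** I saw no sign that the arm touched the pile, parked tray, jar, bowl or sanding block. I did not measure them again at the end.

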